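# Bring the tyre valve of a trolley wheel to the top

### The arm

A 6-joint arm with a two-finger parallel gripper is mounted at the origin on a cart in front of the work surface, level with it; the furniture and walls round the work are solid. World frame = base frame: x ahead of the robot, y to its left, z up, the work surface at z = 0. Lengths are in m, angles in rad, forces in N, time in s.
With the tool pointing down it reaches from about 0.3 to 0.775 m from the base axis. Payload 14.6 kg.
Tool frame: the origin (TCP) lies between the finger pads; the fingertips stand 19 mm ahead of it and the grasp point (between the pads) is the TCP (ctrl.finger_overhang is the distance from the TCP to the fingertips, in m); z points along the fingers, y is the direction in which the jaws open and shut (so a half turn about z gives the same grasp; the last joint's range is limited). The gripper opens to 94 mm and grips with 3 to 60 N. Pads are 16 mm wide; open, the fingers measure 119 mm over their backs; the gripper's body (75 mm by 177 mm) begins 78 mm behind the grasp point.
Start: joints at [1.205, 0.3, 1.521, -0, 1.321, -0.067], TCP at [0.162, 0.526, 0.224] pointing down, gripper open.
Joint ranges: [-3.03, 3.03], [-0.79, 2.21], [0.23, 2.52], [-1.04, 4.18], [0, 3.07], [-2.55, 2.55]. Speed limits (rad/s): [2.22, 2.22, 2.57, 3.14, 3.14, 3.14].

### API

Orientations are given as [roll, pitch, yaw] about the fixed x, y, z axes, in that order (R = Rz(yaw) Ry(pitch) Rx(roll)).
In Python, from station import ctrl gives the robot as it stands.
- The arm moves only by the tool send_rows, never from a script. Its argument "series" is a list of rows, each a list of 7 numbers: the turn, a rotation vector about the tool's x, y, z in degrees, then the shift along the tool's x, y, z in m, then the gripper's target within -1 to 1 (fully open at 1, half-way at 0, shut at -1). A call has 1 to 8 rows; each row is the pose to reach, as a shift and turn from the pose commanded when the call began, along the tool's axes at that moment; what a row does not reach only later rows make up. A row lasts 1/10 s, in which the tool goes at most 50 mm and 8.59 degrees, less where a joint would pass 70% of its speed; a pose out of reach is approached as far as the arm can. A call with a gripper value outside its range is refused whole. The fingers move at their own pace and stop on an object; "force" is the grip in N (left out, the last holds). Time passes only in rows, so rows that repeat a pose let the fingers close. It gives the time, the measured TCP pose, the force and the opening at its end, in the units of the state.
- ctrl.get_obs(): the state, without advancing time (a new reading comes with each control period).
- ctrl.camera(name): name is "scene" or "side" or "wrist"; returns a dict with "pixels" (384x512x3 uint8, red, green, blue), "z_map" (384x512 float32, m along the optical axis (not along the pixel's ray), 0 where there is no reading), "fov_y" (degrees; the focal length in pixels is half the picture's height over the tangent of half this angle, whatever the lens; pixels are square), "cx", "cy" (the principal point, pixels), "R" (3x3) and "t" (3): a world point X has camera coordinates R X + t. Camera axes: x right, y down, z forward; pixel columns grow to the right and rows downward; lengths in m; the calibration is good to about 2 mm. The wrist camera is an equidistant fisheye: a pixel r from the principal point sees the ray r / f radians off the axis. A picture is of the moment at which its call begins.
- ctrl.hand_in(): hands the job in, once; it reports no verdict.
The state is a dict: "time_s": time; "qpos": joint angles; "joint_vel": joint speeds; "tau": joint torques, N m; "ee_pos": TCP position; "eef_rot": TCP orientation; "force": force on the tool from outside, world axes, zero at the start; "moment": the same for the moment, N m; "grip_width": finger opening in m.
Only numpy, scipy, OpenCV 4.12 (cv2) and the standard library are available. Lean on these libraries where they do the work, as an engineer would, in place of code of your own. Each camera call takes 0.05 s, during which the arm holds its last target.

### The job

The trolley wheel on the bench stand is due for a pressure check: push it round by its spokes with the fingertips until its valve is at the very top, straight above the hub as you face the wheel, and leave it standing still there. Push on the spokes only, never on the tyre or the valve, and do not take a spoke between the fingers. Leave the stand and the things lying around it where they are.

Things in the scene. Friction and masses are not known exactly. Their poses are not given: they have to be found in the camera images.
- stand: Grey steel bench stand, loose, about 5 kg: base plate 250 x 220 mm (x = -95 to +155 mm), 16 mm high, with a 50 mm square tube behind the wheel that leans back 20 degrees like an easel, its front face 60 mm behind the wheel's middle plane; the wheel leans with it. Origin: on the bench, 180 mm straight below the wheel centre. x level, from the wheel's front to its back (away from the robot), y left, z up.
- axle: Stub axle. Origin: wheel centre, on the axle in the wheel's middle plane, 180 mm above the bench. x along the axle from the wheel's front to its back (20 degrees downwards), y left, z up along the leaning wheel, towards its topmost point. The hub (radius 30 mm) stands 25 mm out to the front; the nut in front of it (radius 17 mm) ends 45 mm in front of the middle plane.
- wheel (a joint): Place of the valve on the wheel as seen from the front (robot's side), rad: 0 = at the very top, growing clockwise (pi/2 = 3 o'clock, the axle's -y side). Turns both ways without stops; 2 pi apart is the same place. The bearing drags with 0.22 N m: the wheel stays where it is left and does not coast; about 3 N at mid-spoke turns it.
- valve: Tyre valve: threaded brass stem 36 mm long and 11 mm thick with a nut and rubber washer (19 mm) at its root, on the inside of the rim, pointing at the hub, midway between spoke_5 and spoke_1. Origin: its root, 107 mm from the axle in the wheel's middle plane; z axis from the axle outwards through the valve (along the axle body's z when done), x along the axle to the back.
- tyre: Black ribbed tyre, 300 mm in diameter, 37 mm wide (18 mm either side of the wheel's middle plane). Origin: wheel centre. Inside it the aluminium rim, 30 mm wide, leaves an opening of radius 107 mm; so the spokes are bare from 30 to 107 mm from the axle.
- spoke_1: One of five equal aluminium spokes 72 degrees apart; this one stands 36 degrees clockwise (seen from the front) from the valve. 21 mm wide at the hub, 15 to 17 mm farther out; it lies from 2.5 to 15.5 mm in front of the wheel's middle plane. Origin: wheel centre on the axle; z axis outwards along the spoke, x along the axle to the back, y across the spoke.
- spoke_2: One of five equal aluminium spokes 72 degrees apart; this one stands 108 degrees clockwise (seen from the front) from the valve. 21 mm wide at the hub, 15 to 17 mm farther out; it lies from 2.5 to 15.5 mm in front of the wheel's middle plane. Origin: wheel centre on the axle; z axis outwards along the spoke, x along the axle to the back, y across the spoke.
- spoke_3: One of five equal aluminium spokes 72 degrees apart; this one stands 180 degrees clockwise (seen from the front) from the valve. 21 mm wide at the hub, 15 to 17 mm farther out; it lies from 2.5 to 15.5 mm in front of the wheel's middle plane. Origin: wheel centre on the axle; z axis outwards along the spoke, x along the axle to the back, y across the spoke.
- spoke_4: One of five equal aluminium spokes 72 degrees apart; this one stands 252 degrees clockwise (seen from the front) from the valve. 21 mm wide at the hub, 15 to 17 mm farther out; it lies from 2.5 to 15.5 mm in front of the wheel's middle plane. Origin: wheel centre on the axle; z axis outwards along the spoke, x along the axle to the back, y across the spoke.
- spoke_5: One of five equal aluminium spokes 72 degrees apart; this one stands 324 degrees clockwise (seen from the front) from the valve. 21 mm wide at the hub, 15 to 17 mm farther out; it lies from 2.5 to 15.5 mm in front of the wheel's middle plane. Origin: wheel centre on the axle; z axis outwards along the spoke, x along the axle to the back, y across the spoke.
- gauge: Dial tyre gauge lying on its back, dial 54 mm across and 26 mm high, stem 95 mm long beyond it. Origin: under the dial's centre, x along the stem. To be left alone.
- spanner_1: Steel combination spanner 216 x 36 x 8 mm lying flat, long axis y. Origin: under its middle. To be left alone.
- oil_can: Red oil can, body 80 mm across and 93 mm high, spout up to 174 mm. Origin: under its middle. To be left alone.
- hemp_reel: Reel of hemp with red ends, 61 mm across, 56 mm high. Origin: under its middle. To be left alone.

How it is judged:
On the way:
1. a spoke has been pushed with the fingers and the valve has come into the top third of the wheel (z of valve in the frame of axle above 0.053 m and (contact force between the fingers and spoke_1 above 0.5 N or contact force between the fingers and spoke_2 above 0.5 N or contact force between the fingers and spoke_3 above 0.5 N or contact force between the fingers and spoke_4 above 0.5 N or contact force between the fingers and spoke_5 above 0.5 N)), for 0.05 s.
At the end, for the whole second after the job is handed in: The valve is at the top of the wheel, straight above the hub as seen from the front, to within 0.09 rad (5 degrees) and the wheel is at rest; the stand is level and within 20 mm of where it stood, and so are the gauge, spanner, oil can and hemp reel (angle between the z axis of valve and the z axis of axle, either way round below 0.09 rad and z of valve in the frame of axle above 0.1 m and angular speed of valve below 0.05 rad/s and angle between stand's own z axis and vertical below 0.03 rad and distance of each of stand, gauge, spanner_1, oil_can, hemp_reel from where it was at the start of the episode below 0.02 m); the robot touches nothing.
It fails at once if the valve is pressed with more than 1.5 N (contact force between any of the fingers, the arm and valve above 1.5 N).
It fails at once if the tyre is pressed with more than 3 N (contact force between any of the fingers, the arm and tyre above 3 N).
It fails at once if a spoke is taken between the fingers (the point between the finger pads lies inside the spoke while the fingers press on it) ((contact force between the fingers and spoke_1 above 1 N and y of the grasp point in the frame of spoke_1 between -0.006 and 0.006 m and x of the grasp point in the frame of spoke_1 between -0.023 and 0.03 m and z of the grasp point in the frame of spoke_1 between 0.03 and 0.105 m) or (contact force between the fingers and spoke_2 above 1 N and y of the grasp point in the frame of spoke_2 between -0.006 and 0.006 m and x of the grasp point in the frame of spoke_2 between -0.023 and 0.03 m and z of the grasp point in the frame of spoke_2 between 0.03 and 0.105 m) or (contact force between the fingers and spoke_3 above 1 N and y of the grasp point in the frame of spoke_3 between -0.006 and 0.006 m and x of the grasp point in the frame of spoke_3 between -0.023 and 0.03 m and z of the grasp point in the frame of spoke_3 between 0.03 and 0.105 m) or (contact force between the fingers and spoke_4 above 1 N and y of the grasp point in the frame of spoke_4 between -0.006 and 0.006 m and x of the grasp point in the frame of spoke_4 between -0.023 and 0.03 m and z of the grasp point in the frame of spoke_4 between 0.03 and 0.105 m) or (contact force between the fingers and spoke_5 above 1 N and y of the grasp point in the frame of spoke_5 between -0.006 and 0.006 m and x of the grasp point in the frame of spoke_5 between -0.023 and 0.03 m and z of the grasp point in the frame of spoke_5 between 0.03 and 0.105 m)).
It fails at once if the stand is tipped, lifted or shoved more than 20 mm (distance of stand from where it was at the start of the episode above 0.02 m or angle between stand's own z axis and vertical above 0.06 rad or height (world z) of stand above 0.01 m).
It fails at once if a tool or thing beside the stand is moved more than 20 mm or tipped over (distance of any of gauge, spanner_1, oil_can, hemp_reel from where it was at the start of the episode above 0.02 m or angle between any of oil_can, hemp_reel's own z axis and vertical above 0.4 rad).
It also fails if it takes over 58 s, if anything falls off the work surface, if the arm or the gripper's body presses on something with over 40 N, if the wrist force passes 120 N, or if a joint passes its speed limit or range.

## Working session

There is one attempt and no reset: what is moved stays moved. The work goes in short steps, Python scripts to look and compute and a tool call to move; the robot and the scene stay as the last step left them, time stands still between calls to the robot, and variables do not carry over. Pictures are saved under pics/ and viewed, and the job is handed in when it is done.

Besides the shell and the picture viewer there is one more tool, called after "Emit:" as name(argument=value, ...), one argument or row to a line, values as JSON. send_rows: Moves the arm, as the interface text tells. Its arguments: {"type":"object","properties":{"series":{"type":"array"},"force":{"type":"number"}},"required":["series"]}

```bash
mkdir -p pics; ls
python3 - <<'E'
from station import ctrl
import cv2
o=ctrl.get_obs();print(o, ctrl.finger_overhang)
for n in("scene","side","wrist"):
    c=ctrl.camera(n);cv2.imwrite(f"pics/{n}0.png",c["pixels"][:,:,::-1]);print(n,c["fov_y"],c["cx"],c["cy"],c["R"].round(4).tolist(),c["t"].round(4).tolist())
E
```

```text
pics
{'time_s': 0.0, 'qpos': array([ 1.20538747e+00,  3.00498538e-01,  1.52160391e+00, -1.31217638e-05,
        1.32072013e+00, -6.65947354e-02]), 'joint_vel': array([ 0.0006226 , -0.00076637, -0.00216613,  0.00021625, -0.00047491,
       -0.00097986]), 'tau': array([-1.64157915e-03, -5.31801724e+01, -3.52733588e+01,  7.07681640e-02,
        2.44228105e-02, -9.91807929e-05]), 'ee_pos': array([0.16182448, 0.52538728, 0.22386162]), 'eef_rot': array([-3.14036461e+00, -6.91644760e-05,  2.84278175e+00]), 'force': array([ 0.27094387,  0.70649883, -0.42378801]), 'moment': array([0.02918599, 0.02677386, 0.01744112]), 'grip_width': 0.09361071818638937} 0.019
scene 51.95176442525092 248.65525912251448 186.18031739727846 [[0.7884, -0.6148, 0.0199], [-0.3587, -0.4859, -0.797], [0.4997, 0.6212, -0.6037]] [-0.3895, 0.349, 1.086]
side 42.316898913020005 258.14790108376764 193.18753857354216 [[0.7642, -0.6449, -0.0103], [-0.4396, -0.5091, -0.74], [0.472, 0.57, -0.6725]] [-0.3843, 0.3837, 1.1987]
wrist 65.70646984690485 253.51409494590627 188.30351880181715 [[0.2938, 0.9559, -0.001], [0.9294, -0.2854, 0.2341], [0.2234, -0.0698, -0.9722]] [-0.5499, -0.0252, 0.3904]
```

View pics/scene0.png

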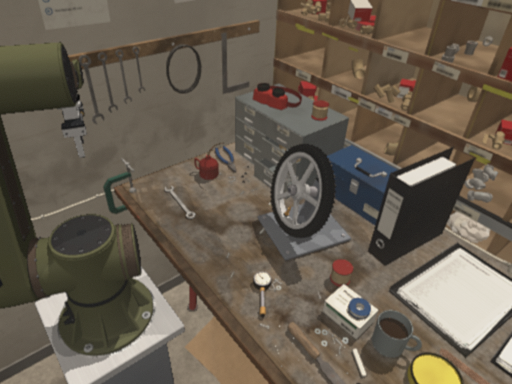

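View pics/side0.png

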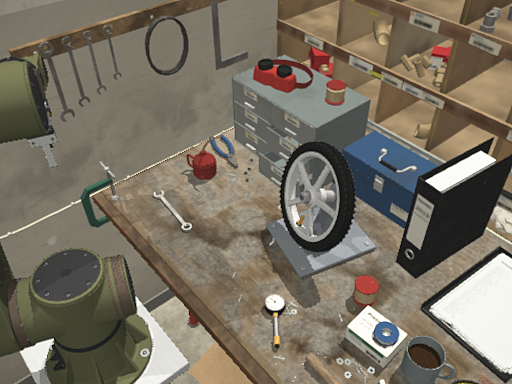

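View pics/wrist0.png

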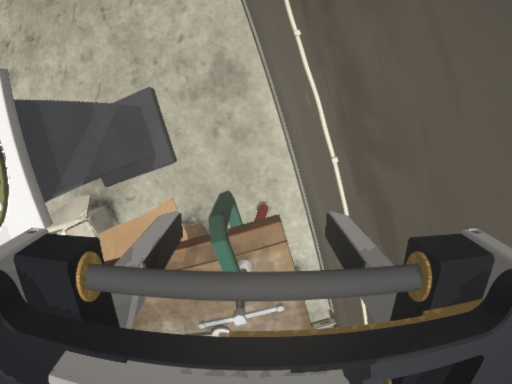

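Run:
```python
from station import ctrl
import cv2,numpy as np
for n,(u0,v0,u1,v1) in {"side":(260,130,370,290),"scene":(255,135,355,265)}.items():
    c=ctrl.camera(n);im=c["pixels"][v0:v1,u0:u1,::-1];s=4.5 if n=="scene" else 3.7
    im=cv2.resize(im,None,fx=s,fy=s,interpolation=cv2.INTER_CUBIC);cv2.imwrite(f"pics/{n}_crop.png",im)
    np.savez(n+".npz",**{k:c[k] for k in c})
```

```text
(no output)
```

View pics/side_crop.png

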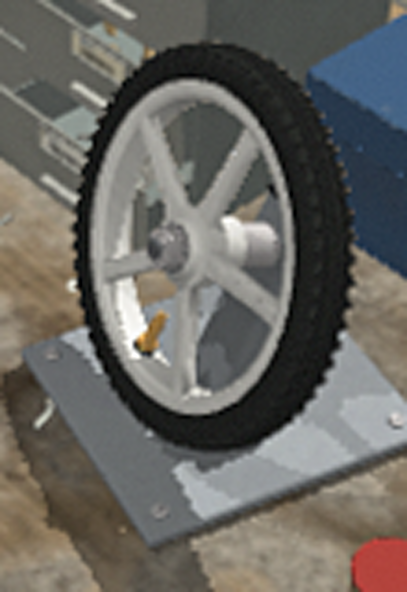

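View pics/scene_crop.png

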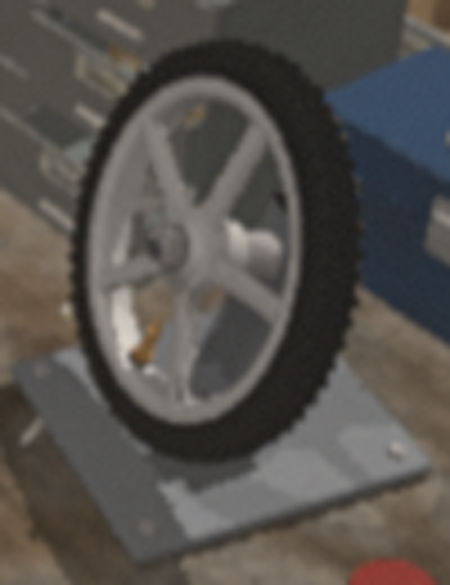

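```bash
cat > h.py <<'E'
import numpy as np,cv2
def pts(c):
    h,w=c["z_map"].shape;f=h/2/np.tan(np.radians(float(c["fov_y"]))/2)
    u,v=np.meshgrid(np.arange(w),np.arange(h));z=c["z_map"]
    P=np.stack([(u-float(c["cx"]))/f*z,(v-float(c["cy"]))/f*z,z],-1)
    W=(P-c["t"])@c["R"]; W[z==0]=np.nan
    return W
def proj(c,X):
    h=c["z_map"].shape[0];f=h/2/np.tan(np.radians(float(c["fov_y"]))/2)
    p=np.atleast_2d(X)@c["R"].T+c["t"];return np.c_[p[:,0]/p[:,2]*f+float(c["cx"]),p[:,1]/p[:,2]*f+float(c["cy"])]
E
python3 - <<'E'
from h import *
for n,(u,v) in {"side":(318,195),"scene":(303,190)}.items():
    c=np.load(n+".npz");W=pts(c)
    Q=W[v-60:v+95,u-60:u+75].reshape(-1,3);Q=Q[~np.isnan(Q[:,0])]
    m=(Q[:,2]>.011)&(Q[:,2]<.021)
    B=Q[m]; print(n,len(B),B.min(0),B.max(0),np.median(B[:,2]))
    print(cv2.minAreaRect(B[:,:2].astype(np.float32)*1000))
    # bench heights nearby
    m=(Q[:,2]>-.01)&(Q[:,2]<.008);print('bench',np.median(Q[m][:,2]))
    hub=W[v-6:v+6:3,u-6:u+7:3]; print(hub.reshape(-1,3).round(3).tolist())
E
```

```text
side 2591 [ 0.51784892 -0.22148011  0.01100152] [0.89321582 0.39897737 0.02096674] 0.014986547928259266
((772.592041015625, 95.24887084960938), (626.1255493164062, 364.3355712890625), 75.11817169189453)
bench -0.0010180671977668627
[[0.63, -0.074, 0.21], [0.635, -0.08, 0.211], [0.638, -0.088, 0.215], [0.66, -0.079, 0.195], [0.84, 0.063, -0.005], [0.624, -0.08, 0.206], [0.627, -0.088, 0.211], [0.634, -0.092, 0.209], [0.651, -0.088, 0.197], [0.659, -0.091, 0.194], [0.618, -0.086, 0.204], [0.622, -0.093, 0.206], [0.631, -0.096, 0.203], [0.638, -0.1, 0.201], [0.654, -0.097, 0.19], [0.615, -0.09, 0.198], [0.619, -0.097, 0.201], [0.627, -0.1, 0.198], [0.637, -0.102, 0.193], [0.651, -0.1, 0.183]]
scene 2029 [ 0.3781196  -0.33638344  0.01100161] [0.88909564 0.41008207 0.02099543] 0.014856401542706307
((763.6791381835938, -4.477264404296875), (739.9873046875, 444.6058044433594), 55.14057159423828)
bench -0.001268094334429352
[[0.624, -0.071, 0.209], [0.626, -0.082, 0.214], [0.635, -0.086, 0.213], [0.827, 0.069, 0.034], [0.844, 0.068, 0.027], [0.615, -0.081, 0.207], [0.623, -0.086, 0.206], [0.633, -0.089, 0.204], [0.65, -0.086, 0.195], [0.663, -0.088, 0.19], [0.613, -0.084, 0.199], [0.621, -0.089, 0.198], [0.627, -0.097, 0.2], [0.646, -0.092, 0.189], [0.652, -0.099, 0.19], [0.611, -0.088, 0.19], [0.616, -0.096, 0.193], [0.619, -0.105, 0.197], [0.627, -0.11, 0.196], [0.654, -0.099, 0.177]]
```

Run:
```python
from h import *
for n in ("side","scene"):
    c=np.load(n+".npz");W=pts(c)
    m=((W[...,2]>.009)&(W[...,2]<.022)&(np.hypot(W[...,0]-.65,W[...,1]+.09)<.25)).astype(np.uint8)
    m=cv2.morphologyEx(m,cv2.MORPH_OPEN,np.ones((3,3)))
    k,l,s,_=cv2.connectedComponentsWithStats(m); 
    print(s.tolist())
    i=1+np.argmax(s[1:,4]); B=W[l==i];print(cv2.minAreaRect(B[:,:2].astype(np.float32)*1000)); print(cv2.boxPoints(cv2.minAreaRect(B[:,:2].astype(np.float32)*1000)).round().tolist())
    cv2.imwrite(f"pics/m_{n}.png",(l[130:300,220:400]==i).astype(np.uint8)*255)
    T=W[(np.hypot(W[...,0]-.65,W[...,1]+.09)<.25)&(W[...,2]>.06)&(W[...,2]<.34)]
    print(len(T),np.percentile(T,[1,50,99],axis=0).round(3).tolist())
```

```text
[[0, 0, 512, 384, 194107], [357, 193, 3, 3, 9], [363, 197, 4, 4, 14], [314, 208, 5, 9, 35], [299, 211, 9, 16, 76], [381, 210, 7, 4, 22], [266, 219, 110, 58, 2336], [398, 259, 3, 3, 9]]
((666.8345336914062, -86.04692077636719), (223.5262908935547, 251.2184600830078), 74.61947631835938)
[[516.0, -160.0], [758.0, -227.0], [818.0, -12.0], [575.0, 55.0]]
8540 [[0.568, -0.31, 0.063], [0.665, -0.093, 0.179], [0.891, 0.11, 0.317]]
[[0, 0, 512, 384, 194761], [339, 198, 3, 3, 9], [299, 205, 3, 3, 9], [351, 206, 3, 3, 9], [356, 209, 7, 6, 24], [289, 210, 4, 7, 25], [258, 213, 92, 47, 1753], [370, 250, 3, 3, 9], [340, 282, 3, 3, 9]]
((664.7201538085938, -82.9122314453125), (220.97854614257812, 253.34152221679688), 74.8682632446289)
[[514.0, -157.0], [758.0, -223.0], [816.0, -9.0], [571.0, 57.0]]
6332 [[0.564, -0.312, 0.063], [0.662, -0.096, 0.173], [0.888, 0.106, 0.317]]
```

```bash
cat >> h.py <<'E'
YAW=np.radians(-15.3);O=np.array([.6366,-.0765,0])
def axle(O=O,yaw=YAW):
    L=np.radians(20);X=np.array([np.cos(L),0,-np.sin(L)]);Y=np.array([0,1.,0]);Z=np.cross(X,Y)
    Rz=np.array([[np.cos(yaw),-np.sin(yaw),0],[np.sin(yaw),np.cos(yaw),0],[0,0,1]])
    return Rz@np.c_[X,Y,Z], O+[0,0,.18]
def wp(th,r,x,y=0,**k):  # point on wheel: clock angle th, radius r, axial x, lateral y (clockwise +)
    A,p=axle(**k);th,r,x,y=np.broadcast_arrays(th,r,x,y)
    d=np.stack([x, -np.sin(th)*r-np.cos(th)*y, np.cos(th)*r-np.sin(th)*y],-1)
    return p+d@A.T
def ray(c,u,v,x):  # pixel -> clock angle and radius in plane axial x
    h=c["z_map"].shape[0];f=h/2/np.tan(np.radians(float(c["fov_y"]))/2)
    d=c["R"].T@np.array([(u-float(c["cx"]))/f,(v-float(c["cy"]))/f,1]);o=-c["R"].T@c["t"]
    A,p=axle();o=A.T@(o-p);d=A.T@d;q=o+d*(x-o[0])/d[0]
    return np.degrees(np.arctan2(-q[1],q[2]))%360,np.hypot(q[1],q[2])
E
python3 - <<'E'
from h import *
c=np.load("side.npz")
for (u,v),x in zip([(148,350),(158,318),(147,122),(250,135),(283,318),(185,390),(105,272),(163,246)],[0,0]+[-.0155]*5+[-.045]):
    print((u,v),ray(c,260+u/3.7,130+v/3.7,x))
# depth-based: point in axle frame for wheel pixels, spoke band
A,p=axle()
for n in("side","scene"):
    c=np.load(n+".npz");Q=(pts(c)-p)@A
    r=np.hypot(Q[...,1],Q[...,2]);
    m=(r>.05)&(r<.095)&(np.abs(Q[...,0])<.03); print(n,m.sum(),np.percentile(Q[m][:,0],[10,50,90]))
    m=(r>.045)&(r<.095)&(Q[...,0]>-.025)&(Q[...,0]<-.004)
    th=np.degrees(np.arctan2(-Q[m][:,1],Q[m][:,2]))
    w=np.exp(1j*np.radians(th)*5).sum();print(m.sum(),np.degrees(np.angle(w))/5,abs(w)/m.sum())
    m=(r>.125)&(r<.15)&(Q[...,0]<0)&(Q[...,0]>-.04);print('tyre',np.percentile(Q[m][:,0],[5,50,95]))
    m=(r<.012)&(Q[...,0]>-.08)&(Q[...,0]<0);print('nut',np.percentile(Q[m],[5,50,95],axis=0))
    im=cv2.resize(c["pixels"],None,fx=3,fy=3,interpolation=cv2.INTER_CUBIC)
E
```

```text
(148, 350) (np.float64(182.2868571771469), np.float64(0.10196158502317558))
(158, 318) (np.float64(186.52001041924433), np.float64(0.07451414099315154))
(147, 122) (np.float64(299.0640259669253), np.float64(0.10119360590741573))
(250, 135) (np.float64(8.175457299513816), np.float64(0.11086290821250216))
(283, 318) (np.float64(75.39733952553762), np.float64(0.12042184509338395))
(185, 390) (np.float64(142.02112709152337), np.float64(0.10302937592027091))
(105, 272) (np.float64(221.4082191295035), np.float64(0.10018822970341876))
(163, 246) (np.float64(46.48469885819979), np.float64(0.01722457902835072))
side 459 [-0.01387061 -0.01118545 -0.00380943]
454 6.173359937463353 0.8912445446510651
tyre [-0.01765294 -0.01395221 -0.00238642]
nut [[-0.04350769 -0.00948494 -0.00741621]
 [-0.03792853 -0.00267255  0.00354134]
 [-0.02783065  0.00778689  0.0105756 ]]
scene 333 [-0.01725368 -0.01453289 -0.00645799]
351 5.948716896284046 0.887251936247866
tyre [-0.02043198 -0.01667383 -0.00242462]
nut [[-0.04663781 -0.00991158 -0.0073436 ]
 [-0.03948422 -0.00281539  0.00305527]
 [-0.02621491  0.00551663  0.01086725]]
```

```bash
cat >> h.py <<'E'
from scipy.spatial.transform import Rotation as Ro
def rel(o,pos,R):
    R0=Ro.from_euler("xyz",o["eef_rot"]); rv=np.degrees((R0.inv()*Ro.from_matrix(R)).as_rotvec()); s=R0.inv().apply(np.array(pos)-o["ee_pos"])
    return rv.round(1).tolist(),s.round(4).tolist()
def tool(tilt,side=0,ysign=1,o=O,yaw=YAW):
    """tool z: wheel axle direction, extra downward tilt (deg) ; jaw along axle Y"""
    A,_=axle(o,yaw);t=np.radians(tilt);z=A@np.array([np.cos(t),0,-np.sin(t)]);y=A[:,1]*ysign
    return np.c_[np.cross(y,z),y,z]
E
python3 - <<'E'
from h import *
from station import ctrl
o=ctrl.get_obs()
R0=Ro.from_euler("xyz",o["eef_rot"]).as_matrix();print(R0.round(3))
print(rel(o,[.40,-.02,.36],Ro.from_euler("z",-72,degrees=True).as_matrix()@R0))
# concentration fit of centre
for n in("side","scene"):
    c=np.load(n+".npz");A,p=axle();Q=(pts(c)-p)@A
    best=[]
    for dy in np.arange(-.008,.0081,.001):
        for dz in np.arange(-.008,.0081,.001):
            y=Q[...,1]-dy;z=Q[...,2]-dz;r=np.hypot(y,z)
            m=(r>.045)&(r<.095)&(Q[...,0]>-.022)&(Q[...,0]<-.006)
            th=np.arctan2(-y[m],z[m]);w=np.exp(5j*th).sum()
            best.append((abs(w)/m.sum(),dy,dz,np.degrees(np.angle(w))/5))
    print(n,sorted(best)[-3:])
E
```

```text
[[-0.956  0.294 -0.   ]
 [ 0.294  0.956 -0.001]
 [-0.    -0.001 -1.   ]]
([0.0, 0.0, 72.0], [-0.3882, -0.4513, -0.1356])
side [(np.float64(0.9261689862086949), np.float64(-0.002), np.float64(0.002), np.float64(6.152106393701038)), (np.float64(0.9263184653098245), np.float64(-0.003), np.float64(0.002999999999999999), np.float64(6.148821050231226)), (np.float64(0.9279064896575209), np.float64(-0.002), np.float64(0.002999999999999999), np.float64(6.187276342388932))]
scene [(np.float64(0.9333738220828199), np.float64(-0.001), np.float64(0.0), np.float64(5.968545855527086)), (np.float64(0.9338243259085969), np.float64(-0.002), np.float64(0.0010000000000000009), np.float64(5.910219756528312)), (np.float64(0.934512310735715), np.float64(-0.001), np.float64(0.0010000000000000009), np.float64(6.009003849706911))]
```

Emit:
send_rows(
  series=[
    [0, 0, 9, -0.05, -0.055, -0.016, -1],
    [0, 0, 18, -0.1, -0.11, -0.035, -1],
    [0, 0, 27, -0.145, -0.165, -0.05, -1],
    [0, 0, 36, -0.19, -0.22, -0.07, -1],
    [0, 0, 45, -0.24, -0.28, -0.085, -1],
    [0, 0, 54, -0.29, -0.34, -0.1, -1],
    [0, 0, 63, -0.34, -0.4, -0.12, -1],
    [0, 0, 72, -0.388, -0.451, -0.135, -1],
  ],
  force=20,
)

```text
time_s: 1.05
ee_pos: [0.3177, 0.1664, 0.3142]
eef_rot: [3.141, -0.0, 1.637]
force: [1.3, 0.9, 0.7]
grip_width: 0.0337
```

```bash
cat > s.py <<'E'
import sys,json
from h import *
from station import ctrl
o=ctrl.get_obs();print("q",o["qpos"].round(3).tolist(),"p",o["ee_pos"].round(4).tolist(),"F",o["force"].round(1).tolist(),"g",round(float(o["grip_width"]),3),"t",o["time_s"])
open("log.txt","a").write(json.dumps([o["qpos"].tolist(),o["ee_pos"].tolist(),o["eef_rot"].tolist()])+"\n")
E
cat > run.sh <<'E'
python3 s.py
E
python3 - <<'E'
from s import *
R0=Ro.from_euler("xyz",o["eef_rot"]).as_matrix()
print(R0.round(3));print(rel(o,[.42,-.02,.36],R0))
E
```

```text
q [0.38, -0.207, 1.844, -0.0, 1.504, 0.314] p [0.3177, 0.1664, 0.3142] F [1.3, 0.9, 0.7] g 0.034 t 1.05
[[-0.066  0.998  0.001]
 [ 0.998  0.066  0.   ]
 [ 0.     0.001 -1.   ]]
([-0.0, -0.0, -0.0], [-0.1927, 0.0898, -0.0458])
```

Emit:
send_rows(
  series=[
    [0, 0, -8, -0.04, 0.02, -0.01, -1],
    [0, 0, -16, -0.08, 0.04, -0.02, -1],
    [0, 0, -24, -0.12, 0.06, -0.03, -1],
    [0, 0, -32, -0.16, 0.075, -0.04, -1],
    [0, 0, -40, -0.19, 0.09, -0.045, -1],
    [0, 0, -48, -0.19, 0.09, -0.045, -1],
    [0, 0, -56, -0.19, 0.09, -0.045, -1],
    [0, 0, -64, -0.19, 0.09, -0.045, -1],
  ],
)

```text
time_s: 1.85
ee_pos: [0.4212, -0.0153, 0.3584]
eef_rot: [-3.141, -0.0, 2.712]
force: [-0.3, 0.0, 0.3]
grip_width: 0.0007
```

```bash
cat > kin.py <<'E'
from h import *
import json
from scipy.optimize import least_squares
def fk(q,P):
    h,a,b,d,o1,ob=P
    Rz=lambda t:Ro.from_euler("z",t).as_matrix();Ry=lambda t:Ro.from_euler("y",t).as_matrix()
    R=Rz(q[0]);p=np.array([0,0,h])+R@[o1,0,0]
    R=R@Ry(q[1]);p=p+R@[0,0,a]
    R=R@Ry(q[2]);p=p+R@[ob,0,b]
    R=R@Rz(q[3])@Ry(q[4]);p=p+R@[0,0,d]
    return p,R@Rz(q[5])
L=[json.loads(l) for l in open("log.txt")]
L.append([[1.20538747e+00,  3.00498538e-01,  1.52160391e+00, -1.31217638e-05,1.32072013e+00, -6.65947354e-02],[0.16182448, 0.52538728, 0.22386162],[-3.14036461e+00, -6.91644760e-05,  2.84278175e+00]])
r=least_squares(lambda P:np.concatenate([fk(q,P)[0]-p for q,p,_ in L]+[(P-[.4,.45,.4,.25,0,0])*1e-4]),[.4,.45,.4,.25,0,0])
P=r.x
if __name__=="__main__":
    print(P.round(4));print([ (fk(q,P)[0]-p).round(4).tolist() for q,p,_ in L])
    q,p,e=L[0];print(fk(q,P)[1].round(2),Ro.from_euler("xyz",e).as_matrix().round(2))
E
python3 s.py; python3 kin.py
```

```text
q [-0.123, -0.066, 1.623, 0.0, 1.586, -1.265] p [0.4212, -0.0153, 0.3584] F [-0.3, 0.0, 0.3] g 0.001 t 1.85
[-27.7679   0.2593   0.4553 -27.7588  -0.0285  -0.1013]
[[0.0132, -0.0332, 0.0013], [-0.0045, -0.037, -0.0009], [0.0338, -0.013, -0.0004]]
[[-1.   -0.07  0.  ]
 [-0.07  1.    0.  ]
 [-0.    0.   -1.  ]] [[-0.07  1.    0.  ]
 [ 1.    0.07  0.  ]
 [ 0.    0.   -1.  ]]
```

Run:
```python
from s import *
for t in(40,20,0):print(t,rel(o,[.42,-.02,.36],tool(t)))
```

```text
q [-0.123, -0.066, 1.623, 0.0, 1.586, -1.265] p [0.4212, -0.0153, 0.3584] F [-0.3, 0.0, 0.3] g 0.001 t 1.85
40 ([-2.4, -30.0, -9.1], [-0.0009, -0.0047, -0.0016])
20 ([-4.1, -49.9, -8.7], [-0.0009, -0.0047, -0.0016])
0 ([-5.7, -69.9, -8.1], [-0.0009, -0.0047, -0.0016])
```

Emit:
send_rows(
  series=[
    [-0.6, -7.5, -2.3, 0, 0, 0, -1],
    [-1.2, -15, -4.6, 0, 0, 0, -1],
    [-1.8, -22.5, -6.8, 0, 0, 0, -1],
    [-2.4, -30, -9.1, 0, 0, 0, -1],
    [-2.4, -30, -9.1, 0, 0, 0, -1],
  ],
)

```text
time_s: 2.35
ee_pos: [0.4198, -0.0144, 0.3583]
eef_rot: [-3.141, 0.528, 2.872]
force: [-0.1, 0.3, -0.3]
grip_width: 0.0001
```

```bash
python3 s.py; sed -i 's/h,a,b,d,o1,ob=P/h,a,b,d,o1,ob,ly=P/; s/R@\[o1,0,0\]/R@[o1,ly,0]/; s/\.25,0,0\]/.25,0,0,.036]/g; s/R@Rz(q\[5\])/R@Rz(q[5]-np.pi\/2)/' kin.py; python3 kin.py
```

```text
q [-0.057, -0.365, 1.937, -0.123, 1.055, -1.325] p [0.4198, -0.0144, 0.3583] F [-0.1, 0.3, -0.3] g 0.0 t 2.35
[0.2212 0.4242 0.4475 0.2516 0.     0.0409 0.0366]
[[-0.0, -0.0, 0.0], [0.0, -0.0, -0.0], [0.0, -0.0, -0.0], [0.0, -0.0, 0.0], [-0.0, -0.0, 0.0]]
[[ 0.07 -1.    0.  ]
 [-1.   -0.07  0.  ]
 [-0.   -0.   -1.  ]] [[-0.07  1.    0.  ]
 [ 1.    0.07  0.  ]
 [ 0.    0.   -1.  ]]
```

```bash
sed -i 's/q\[5\]-np.pi/q[5]+np.pi/' kin.py; sed -i 's/O=np.array(\[.6366,-.0765,0\])/O=np.array([.6362,-.0780,0])/' h.py
cat >> kin.py <<'E'
lo=np.array([-3.03,-.79,.23,-1.04,0,-2.55]);hi=np.array([3.03,2.21,2.52,4.18,3.07,2.55])
def ik(p,R,q0):
    def f(q):
        pp,RR=fk(q,P);return np.r_[(pp-p)*10,(Ro.from_matrix(R.T@RR)).as_rotvec()]
    s=least_squares(f,np.clip(q0,lo+1e-3,hi-1e-3),bounds=(lo,hi));return s.x,np.abs(s.fun).max()
E
python3 - <<'E'
from kin import *
print((fk(L[0][0],P)[1]-Ro.from_euler("xyz",L[0][2]).as_matrix()).round(3).max())
q00=np.array(L[-2][0])
for tilt in(40,30,20,10,0):
    R=tool(tilt);q=q00.copy()
    for xt in(-.06,.003):
      for th in (265,300,0,60,100):
        tip=wp(np.radians(th),.062,xt);q,e=ik(tip-.019*R[:,2],R,q);print(tilt,xt,th,q.round(2).tolist(),round(e,4))
E
```

```text
0.0
40 -0.06 265 [-0.01, 0.16, 1.8, -0.21, 0.68, -1.18] 0.0
40 -0.06 300 [-0.03, 0.15, 1.74, -0.17, 0.75, -1.24] 0.0
40 -0.06 0 [-0.15, 0.11, 1.71, -0.08, 0.8, -1.41] 0.0
40 -0.06 60 [-0.26, 0.1, 1.79, -0.0, 0.73, -1.56] 0.0
40 -0.06 100 [-0.28, 0.11, 1.88, 0.01, 0.63, -1.59] 0.0
40 0.003 265 [-0.04, 0.31, 1.68, -0.19, 0.65, -1.22] 0.0
40 0.003 300 [-0.06, 0.29, 1.61, -0.16, 0.73, -1.27] 0.0
40 0.003 0 [-0.16, 0.26, 1.58, -0.08, 0.78, -1.42] 0.0
40 0.003 60 [-0.26, 0.25, 1.66, -0.0, 0.7, -1.56] 0.0
40 0.003 100 [-0.28, 0.26, 1.75, 0.01, 0.61, -1.59] 0.0
30 -0.06 265 [0.01, 0.12, 1.93, -0.42, 0.46, -0.97] 0.0
30 -0.06 300 [-0.01, 0.09, 1.87, -0.33, 0.53, -1.08] 0.0
30 -0.06 0 [-0.14, 0.05, 1.84, -0.16, 0.56, -1.34] 0.0
30 -0.06 60 [-0.26, 0.04, 1.92, -0.01, 0.48, -1.56] 0.0
30 -0.06 100 [-0.28, 0.06, 2.0, 0.02, 0.38, -1.6] 0.0
30 0.003 265 [-0.02, 0.27, 1.8, -0.4, 0.42, -1.01] 0.0
30 0.003 300 [-0.04, 0.24, 1.74, -0.31, 0.49, -1.12] 0.0
30 0.003 0 [-0.15, 0.2, 1.72, -0.15, 0.53, -1.36] 0.0
30 0.003 60 [-0.26, 0.2, 1.8, -0.01, 0.45, -1.56] 0.0
30 0.003 100 [-0.28, 0.22, 1.88, 0.02, 0.3
[... 1026 characters left out ...]
7] 0.0413
10 0.003 60 [-0.26, 0.17, 1.99, -1.04, 0.0, -0.53] 0.0624
10 0.003 100 [-0.27, 0.2, 2.02, -1.04, 0.0, -0.54] 0.1275
0 -0.06 265 [-0.07, 0.07, 2.11, -0.83, 0.0, -0.64] 0.2751
0 -0.06 300 [-0.05, 0.04, 2.07, -1.04, 0.09, -0.42] 0.2397
0 -0.06 0 [-0.17, -0.01, 2.09, -1.04, 0.0, -0.49] 0.1631
0 -0.06 60 [-0.26, -0.0, 2.13, -1.04, 0.0, -0.53] 0.2101
0 -0.06 100 [-0.28, 0.03, 2.16, -1.04, 0.0, -0.54] 0.2779
0 0.003 265 [-0.07, 0.24, 1.96, -1.04, 0.04, -0.43] 0.305
0 0.003 300 [-0.08, 0.2, 1.94, -1.04, 0.06, -0.44] 0.2532
0 0.003 0 [-0.18, 0.16, 1.95, -1.04, 0.0, -0.49] 0.1903
0 0.003 60 [-0.26, 0.17, 1.99, -1.04, 0.0, -0.53] 0.2375
0 0.003 100 [-0.27, 0.2, 2.02, -1.04, 0.0, -0.53] 0.3026
```

Run:
```python
from s import *
c=ctrl.camera("wrist");R0=Ro.from_euler("xyz",o["eef_rot"])
print("cam in tool",R0.inv().apply(-c["R"].T@c["t"]-o["ee_pos"]), R0.inv().apply(c["R"][2]))
cv2.imwrite("pics/wrist1.png",c["pixels"][:,:,::-1]);np.savez("wrist1.npz",**c)
R=tool(40)
for th,x in((250,-.07),(250,-.0086)):
    A,p=axle();P=wp(np.radians(th),.06,-.0086)+ (x+.0086)/np.cos(np.radians(40))*R[:,2]
    print(P.round(3),rel(o,P,R))
```

```text
q [-0.057, -0.365, 1.937, -0.123, 1.055, -1.325] p [0.4198, -0.0144, 0.3583] F [-0.1, 0.3, -0.3] g 0.0 t 2.35
cam in tool [ 0.06687321  0.00026915 -0.16072229] [-2.34101981e-01  3.53360959e-04  9.72211982e-01]
[ 0.598 -0.009  0.233] ([-0.1, 0.2, -0.1], [-0.084, 0.0528, 0.1938])
[ 0.637 -0.02   0.164] ([-0.1, 0.2, -0.1], [-0.0837, 0.053, 0.274])
```

View pics/wrist1.png

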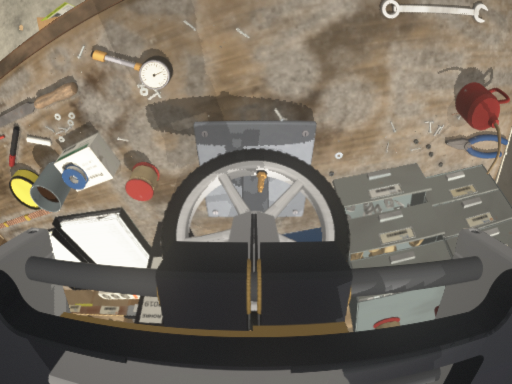

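Emit:
send_rows(
  series=[
    [0, 0, 0, -0.02, 0.015, 0.04, -1],
    [0, 0, 0, -0.04, 0.03, 0.08, -1],
    [0, 0, 0, -0.06, 0.042, 0.12, -1],
    [0, 0, 0, -0.08, 0.053, 0.155, -1],
    [-0.1, 0.2, -0.1, -0.084, 0.053, 0.194, -1],
    [-0.1, 0.2, -0.1, -0.084, 0.053, 0.194, -1],
  ],
)

```text
time_s: 3.0
ee_pos: [0.5996, -0.0103, 0.2266]
eef_rot: [-3.139, 0.51, 2.871]
force: [-0.2, 0.1, 0.0]
grip_width: 0.0002
```

Run:
```python
from s import *
A,p=axle();q=(o["ee_pos"]-p)@A;print("axle frame TCP",q)
for n in("side","scene","wrist"):
    c=ctrl.camera(n);cv2.imwrite(f"pics/{n}2.png",c["pixels"][:,:,::-1])
a=cv2.imread("pics/side2.png")[80:310,200:430];b=cv2.imread("pics/wrist2.png")
cv2.imwrite("pics/c2.png",np.hstack([cv2.resize(a,(384,384),interpolation=cv2.INTER_CUBIC),b[:,100:484]]))
R=tool(40);print(rel(o,wp(np.radians(250),.06,-.0086),R))
```

```text
q [-0.028, 0.177, 1.746, -0.18, 0.73, -1.223] p [0.5996, -0.0103, 0.2266] F [-0.2, 0.1, 0.0] g 0.0 t 3.0
axle frame TCP [-0.06589957  0.05569307  0.02561991]
([-0.2, -0.8, -0.2], [-0.0025, 0.001, 0.0735])
```

View pics/c2.png

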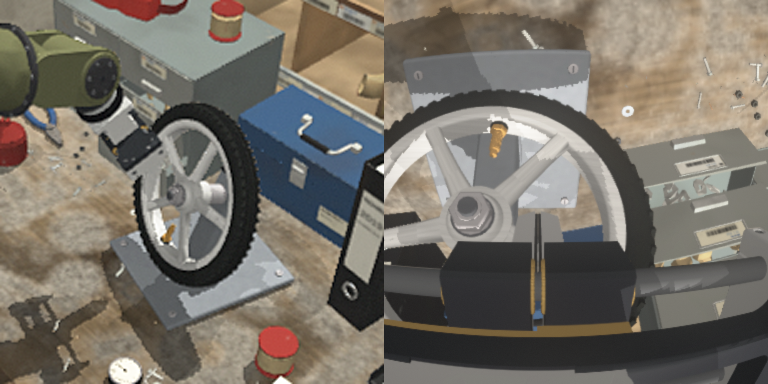

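Emit:
send_rows(
  series=[
    [0, -0.4, 0, -0.001, 0, 0.012, -1],
    [0, -0.8, 0, -0.002, 0.001, 0.024, -1],
    [0, -0.8, 0, -0.002, 0.001, 0.036, -1],
    [0, -0.8, 0, -0.002, 0.001, 0.048, -1],
    [0, -0.8, 0, -0.002, 0.001, 0.058, -1],
    [0, -0.8, 0, -0.002, 0.001, 0.067, -1],
    [0, -0.8, 0, -0.002, 0.001, 0.073, -1],
    [0, -0.8, 0, -0.002, 0.001, 0.073, -1],
  ],
)

```text
time_s: 3.95
ee_pos: [0.636, -0.0187, 0.1695]
eef_rot: [-3.141, 0.534, 2.872]
force: [-0.0, -0.3, -0.7]
grip_width: 0.0006
```

```bash
cat > look.py <<'E'
from s import *
import sys
k=sys.argv[1]
A,p=axle();q=(o["ee_pos"]-p)@A;print("axle TCP",q.round(4),"clock",np.degrees(np.arctan2(-q[1],q[2]))%360,"r",np.hypot(q[1],q[2]))
cs={n:ctrl.camera(n) for n in("side","wrist")}
for n in cs: np.savez(f"{n}_{k}.npz",**cs[n])
a=cs["side"]["pixels"][80:310,200:430,::-1];b=cs["wrist"]["pixels"][:,:,::-1]
cv2.imwrite(f"pics/c{k}.png",np.hstack([cv2.resize(a,(384,384),interpolation=cv2.INTER_CUBIC),b[:,70:484]]))
E
python3 look.py 3
```

```text
q [-0.041, 0.313, 1.726, -0.209, 0.589, -1.199] p [0.636, -0.0187, 0.1695] F [-0.0, -0.3, -0.7] g 0.001 t 3.95
axle TCP [-0.0113  0.0572 -0.0152] clock 255.06739747083648 r 0.05914914889844122
```

View pics/c3.png

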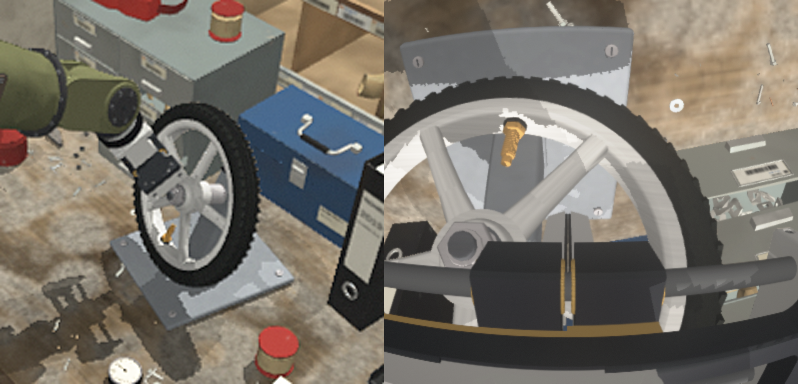

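```bash
cat > arc.py <<'E'
from s import *
import sys
def arc(ths,r=.06,x=-.0086,tilt=40):
    R=tool(tilt)
    for th in ths:
        rv,sh=rel(o,wp(np.radians(th),r,x),R);print(int(th),rv,np.round(sh,3).tolist())
if __name__=="__main__": arc([float(a) for a in sys.argv[1:]])
E
python3 arc.py 257 263 269 276 283 290 297 304
```

```text
q [-0.041, 0.311, 1.726, -0.209, 0.59, -1.199] p [0.636, -0.0186, 0.1705] F [0.0, 0.4, 0.1] g 0.001 t 4.05
257 [-0.1, 0.7, -0.1] [-0.003, 0.001, 0.002]
263 [-0.1, 0.7, -0.1] [-0.007, 0.002, -0.002]
269 [-0.1, 0.7, -0.1] [-0.012, 0.003, -0.006]
276 [-0.1, 0.7, -0.1] [-0.018, 0.002, -0.011]
283 [-0.1, 0.7, -0.1] [-0.024, 0.001, -0.015]
290 [-0.1, 0.7, -0.1] [-0.029, -0.001, -0.02]
297 [-0.1, 0.7, -0.1] [-0.034, -0.004, -0.024]
304 [-0.1, 0.7, -0.1] [-0.039, -0.007, -0.028]
```

Emit:
send_rows(
  series=[
    [0, 0.7, 0, -0.003, 0.001, 0.002, -1],
    [0, 0.7, 0, -0.007, 0.002, -0.002, -1],
    [0, 0.7, 0, -0.012, 0.003, -0.006, -1],
    [0, 0.7, 0, -0.018, 0.002, -0.011, -1],
    [0, 0.7, 0, -0.024, 0.001, -0.015, -1],
    [0, 0.7, 0, -0.029, -0.001, -0.02, -1],
    [0, 0.7, 0, -0.034, -0.004, -0.024, -1],
    [0, 0.7, 0, -0.039, -0.007, -0.028, -1],
  ],
)

```text
time_s: 4.85
ee_pos: [0.6527, -0.0305, 0.2149]
eef_rot: [3.142, 0.523, 2.872]
force: [-1.6, 3.0, -3.7]
grip_width: 0.0004
```

```bash
python3 look.py 4; python3 arc.py 304 312 320 328 336 344 352 360 368
```

```text
q [-0.063, 0.299, 1.627, -0.157, 0.709, -1.272] p [0.6527, -0.0305, 0.2149] F [-1.6, 3.0, -3.7] g 0.0 t 4.85
axle TCP [-0.0088  0.0502  0.0339] clock 304.0745010464721 r 0.060548816889314384
q [-0.064, 0.298, 1.625, -0.158, 0.707, -1.272] p [0.6535, -0.0311, 0.2163] F [-0.0, 0.4, 0.6] g 0.001 t 4.95
304 [-0.1, 0.2, -0.1] [0.002, -0.0, 0.001]
312 [-0.1, 0.2, -0.1] [-0.003, -0.005, -0.003]
320 [-0.1, 0.2, -0.1] [-0.008, -0.011, -0.007]
328 [-0.1, 0.2, -0.1] [-0.012, -0.018, -0.01]
336 [-0.1, 0.2, -0.1] [-0.015, -0.025, -0.012]
344 [-0.1, 0.2, -0.1] [-0.017, -0.033, -0.014]
352 [-0.1, 0.2, -0.1] [-0.018, -0.041, -0.015]
360 [-0.1, 0.2, -0.1] [-0.019, -0.05, -0.016]
368 [-0.1, 0.2, -0.1] [-0.018, -0.058, -0.015]
```

View pics/c4.png

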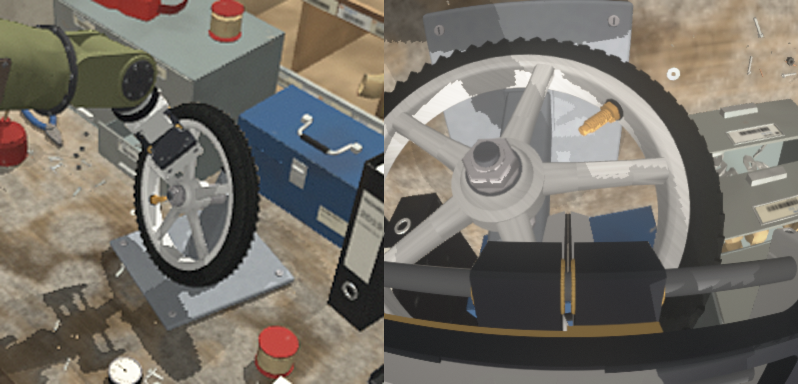

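Emit:
send_rows(
  series=[
    [0, 0, 0, -0.003, -0.005, -0.003, -1],
    [0, 0, 0, -0.008, -0.011, -0.006, -1],
    [0, 0, 0, -0.012, -0.018, -0.01, -1],
    [0, 0, 0, -0.015, -0.025, -0.012, -1],
    [0, 0, 0, -0.017, -0.033, -0.014, -1],
    [0, 0, 0, -0.018, -0.041, -0.015, -1],
    [0, 0, 0, -0.019, -0.05, -0.016, -1],
    [0, 0, 0, -0.018, -0.058, -0.015, -1],
  ],
)

```text
time_s: 5.75
ee_pos: [0.6456, -0.0889, 0.2378]
eef_rot: [3.141, 0.526, 2.872]
force: [3.3, 6.6, -0.3]
grip_width: 0.0003
```

```bash
python3 look.py 5; python3 arc.py 8 16 24 32 40 48 56 64 72
```

```text
q [-0.175, 0.266, 1.614, -0.069, 0.739, -1.438] p [0.6456, -0.0889, 0.2378] F [3.3, 6.6, -0.3] g 0.0 t 5.75
axle TCP [-0.0085 -0.008   0.0584] clock 7.839394926111851 r 0.05892439847637755
q [-0.176, 0.266, 1.614, -0.07, 0.739, -1.437] p [0.6451, -0.0898, 0.2372] F [0.4, 0.7, 0.6] g 0.0 t 5.85
8 [-0.1, 0.1, -0.2] [-0.001, 0.001, -0.001]
16 [-0.1, 0.1, -0.2] [0.0, -0.008, 0.0]
24 [-0.1, 0.1, -0.2] [0.002, -0.015, 0.002]
32 [-0.1, 0.1, -0.2] [0.005, -0.023, 0.004]
40 [-0.1, 0.1, -0.2] [0.009, -0.03, 0.008]
48 [-0.1, 0.1, -0.2] [0.013, -0.036, 0.011]
56 [-0.1, 0.1, -0.2] [0.018, -0.041, 0.016]
64 [-0.1, 0.1, -0.2] [0.024, -0.045, 0.02]
72 [-0.1, 0.1, -0.2] [0.03, -0.048, 0.025]
```

View pics/c5.png

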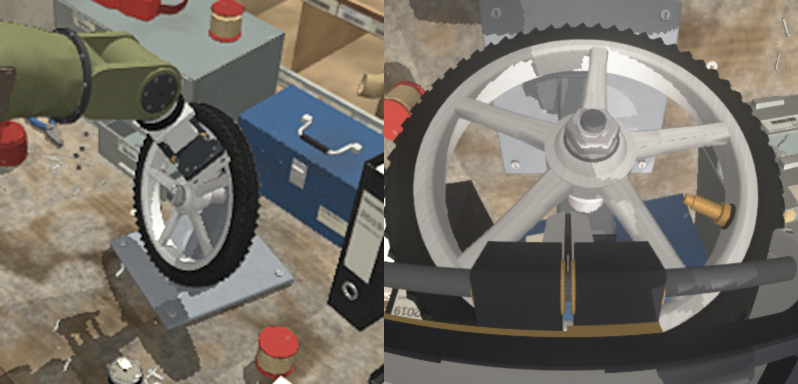

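Emit:
send_rows(
  series=[
    [0, 0, 0, 0, -0.008, 0, -1],
    [0, 0, 0, 0.002, -0.015, 0.002, -1],
    [0, 0, 0, 0.005, -0.023, 0.004, -1],
    [0, 0, 0, 0.009, -0.03, 0.008, -1],
    [0, 0, 0, 0.013, -0.036, 0.011, -1],
    [0, 0, 0, 0.018, -0.041, 0.016, -1],
    [0, 0, 0, 0.024, -0.045, 0.02, -1],
    [0, 0, 0, 0.024, -0.045, 0.02, -1],
  ],
)

```text
time_s: 6.65
ee_pos: [0.6218, -0.1296, 0.2058]
eef_rot: [-3.141, 0.521, 2.872]
force: [-0.5, -0.4, -0.4]
grip_width: 0.0004
```

```bash
python3 look.py 6; python3 arc.py 64 68 72 76 80 84 88
```

```text
q [-0.261, 0.262, 1.696, -0.008, 0.662, -1.558] p [0.6218, -0.1296, 0.2058] F [-0.5, -0.4, -0.4] g 0.0 t 6.65
axle TCP [-0.0091 -0.0536  0.0242] clock 65.68583258536894 r 0.058780098952117006
q [-0.261, 0.262, 1.694, -0.008, 0.664, -1.557] p [0.6222, -0.1294, 0.2065] F [-0.9, -0.2, 0.1] g 0.0 t 6.75
64 [-0.1, -0.1, -0.1] [-0.001, -0.001, -0.001]
68 [-0.1, -0.1, -0.1] [0.002, -0.002, 0.002]
72 [-0.1, -0.1, -0.1] [0.005, -0.004, 0.004]
76 [-0.1, -0.1, -0.1] [0.008, -0.005, 0.007]
80 [-0.1, -0.1, -0.1] [0.011, -0.006, 0.01]
84 [-0.1, -0.1, -0.1] [0.014, -0.006, 0.012]
88 [-0.1, -0.1, -0.1] [0.017, -0.007, 0.015]
```

View pics/c6.png

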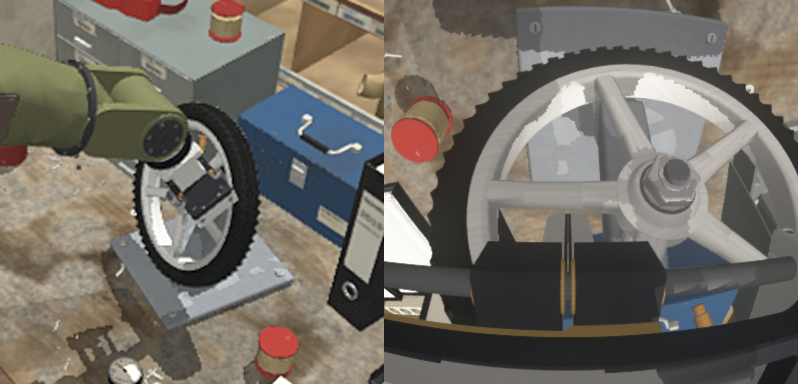

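```bash
cat > ang.py <<'E'
from h import *
import sys
def fpts(c):
    h,w=c["z_map"].shape;f=h/2/np.tan(np.radians(float(c["fov_y"]))/2)
    u,v=np.meshgrid(np.arange(w)-float(c["cx"]),np.arange(h)-float(c["cy"]));z=c["z_map"]
    r=np.hypot(u,v)+1e-9;t=np.tan(r/f)*z
    W=(np.stack([u/r*t,v/r*t,z],-1)-c["t"])@c["R"];W[z==0]=np.nan;return W
def ang(c,P,rows=None):
    A,p=axle();Q=(P-p)@A
    best=(0,)
    for dy in np.arange(-.006,.0061,.001):
      for dz in np.arange(-.006,.0061,.001):
        y=Q[...,1]-dy;z=Q[...,2]-dz;r=np.hypot(y,z)
        m=(r>.045)&(r<.098)&(Q[...,0]>-.022)&(Q[...,0]<-.004)
        if rows is not None:m=m&rows
        w=np.exp(5j*np.arctan2(-y[m],z[m])).sum();b=(abs(w)/max(m.sum(),1),dy,dz,np.degrees(np.angle(w))/5,m.sum())
        best=max(best,b)
    return best
if __name__=="__main__":
  for k in sys.argv[1:]:
    c=np.load(f"wrist_{k}.npz");m=np.zeros((384,512),bool);m[:225]=1
    print(k,"wrist",np.round(ang(c,fpts(c),m),4))
    c=np.load(f"side_{k}.npz");print(k,"side",np.round(ang(c,pts(c)),4))
E
python3 ang.py 3 4 5 6
```

```text
3 wrist [ 7.6630e-01 -3.0000e-03  6.0000e-03  1.3945e+01  4.3710e+03]
3 side [ 9.3230e-01 -1.0000e-03  3.0000e-03  6.1907e+00  4.2100e+02]
4 wrist [ 7.59600e-01  6.00000e-03  5.00000e-03 -2.18267e+01  5.31100e+03]
4 side [ 9.32500e-01 -1.00000e-03  3.00000e-03 -2.46121e+01  3.43000e+02]
5 wrist [ 7.66300e-01  4.00000e-03  4.00000e-03 -2.94069e+01  6.19400e+03]
5 side [ 9.3290e-01 -1.0000e-03  3.0000e-03 -3.2387e+01  3.6500e+02]
6 wrist [8.91000e-01 6.00000e-03 4.00000e-03 1.84927e+01 5.36100e+03]
6 side [ 9.39900e-01 -1.00000e-03  2.00000e-03  1.99231e+01  2.48000e+02]
```

Emit:
send_rows(
  series=[
    [0, 0, 0, 0.002, -0.002, 0.002, -1],
    [0, 0, 0, 0.005, -0.004, 0.004, -1],
    [0, 0, 0, 0.007, -0.005, 0.006, -1],
    [0, 0, 0, 0.009, -0.005, 0.008, -1],
    [0, 0, 0, 0.0105, -0.006, 0.0095, -1],
    [0, 0, 0, 0.0105, -0.006, 0.0095, -1],
  ],
)

```text
time_s: 7.35
ee_pos: [0.6166, -0.1337, 0.1931]
eef_rot: [-3.141, 0.522, 2.872]
force: [2.2, -0.5, 1.7]
grip_width: 0.0004
```

```bash
python3 look.py 7; python3 ang.py 7; python3 arc.py 76 78 80 82 84
```

```text
q [-0.272, 0.267, 1.722, 0.002, 0.63, -1.575] p [0.6166, -0.1337, 0.1931] F [2.2, -0.5, 1.7] g 0.0 t 7.35
axle TCP [-0.0084 -0.0589  0.0109] clock 79.53010221998105 r 0.05992861879014545
7 wrist [8.96300e-01 6.00000e-03 3.00000e-03 3.00321e+01 5.50600e+03]
7 side [ 9.12700e-01  0.00000e+00 -5.00000e-03  2.93602e+01  1.84000e+02]
q [-0.272, 0.267, 1.722, 0.002, 0.631, -1.575] p [0.6166, -0.1337, 0.1932] F [2.2, 0.2, 0.7] g 0.001 t 7.45
76 [-0.1, -0.1, -0.1] [-0.003, 0.001, -0.002]
78 [-0.1, -0.1, -0.1] [-0.001, 0.0, -0.001]
80 [-0.1, -0.1, -0.1] [0.0, -0.0, 0.0]
82 [-0.1, -0.1, -0.1] [0.002, -0.0, 0.002]
84 [-0.1, -0.1, -0.1] [0.004, -0.001, 0.003]
```

View pics/c7.png

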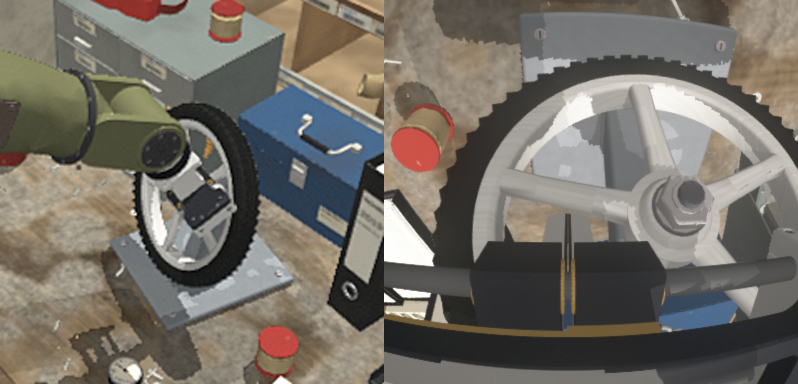

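Emit:
send_rows(
  series=[
    [0, 0, 0, 0.001, 0, 0.001, -1],
    [0, 0, 0, 0.002, 0, 0.002, -1],
    [0, 0, 0, 0.003, -0.001, 0.003, -1],
    [0, 0, 0, 0.0045, -0.001, 0.004, -1],
    [0, 0, 0, 0.0045, -0.001, 0.004, -1],
  ],
)

```text
time_s: 7.95
ee_pos: [0.6146, -0.1341, 0.1875]
eef_rot: [-3.141, 0.522, 2.872]
force: [3.6, 0.7, 1.3]
grip_width: 0.0007
```

```bash
python3 look.py 8; python3 ang.py 8; python3 arc.py 80 82 84 86 88
```

```text
q [-0.274, 0.27, 1.733, 0.004, 0.616, -1.578] p [0.6146, -0.1341, 0.1875] F [3.6, 0.7, 1.3] g 0.001 t 7.95
axle TCP [-0.0083 -0.0598  0.005 ] clock 85.25576546438623 r 0.06002641221755778
8 wrist [8.95300e-01 6.00000e-03 3.00000e-03 3.55151e+01 5.57100e+03]
8 side [ 9.07500e-01 -2.00000e-03  1.00000e-03 -3.44942e+01  2.08000e+02]
q [-0.274, 0.27, 1.733, 0.004, 0.617, -1.578] p [0.6146, -0.1341, 0.1875] F [2.4, -0.4, 1.2] g 0.001 t 8.05
80 [-0.1, -0.1, -0.1] [-0.004, 0.001, -0.004]
82 [-0.1, -0.1, -0.1] [-0.002, 0.0, -0.002]
84 [-0.1, -0.1, -0.1] [-0.001, 0.0, -0.001]
86 [-0.1, -0.1, -0.1] [0.001, 0.0, 0.0]
88 [-0.1, -0.1, -0.1] [0.002, -0.0, 0.002]
```

View pics/c8.png

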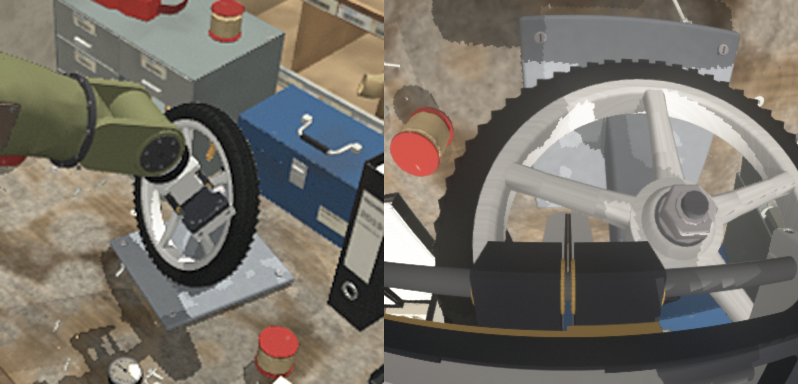

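Emit:
send_rows(
  series=[
    [0, 0, 0, -0.004, 0.001, -0.004, -1],
    [0, 0, 0, -0.005, 0.001, -0.014, -1],
    [0, 0, 0, -0.005, 0.001, -0.03, -1],
    [0, 0, 0, -0.005, 0.001, -0.055, -1],
    [0, 0, 0, -0.005, 0.001, -0.085, -1],
    [0, 0, 0, -0.005, 0.001, -0.12, -1],
    [0, 0, 0, -0.005, 0.03, -0.16, -1],
    [0, 0, 0, -0.005, 0.06, -0.2, -1],
  ],
)

```text
time_s: 8.85
ee_pos: [0.537, -0.0506, 0.3653]
eef_rot: [-3.141, 0.523, 2.87]
force: [0.3, 0.6, -0.0]
grip_width: 0.0002
```

```bash
python3 look.py 9; python3 ang.py 9
```

```text
q [-0.129, -0.072, 1.688, -0.084, 1.009, -1.402] p [0.537, -0.0506, 0.3653] F [0.3, 0.6, -0.0] g 0.0 t 8.85
axle TCP [-0.1601  0.0002  0.139 ] clock 359.9093648018837 r 0.1389822334310983
9 wrist [ 9.31900e-01  6.00000e-03  4.00000e-03 -3.47447e+01  2.65900e+03]
9 side [ 9.29700e-01 -1.00000e-03  2.00000e-03 -3.48469e+01  4.71000e+02]
```

View pics/c9.png

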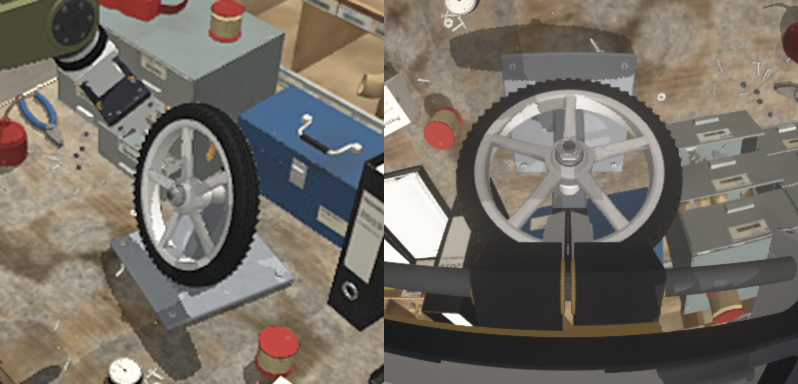

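Run:
```python
from ang import *
from station import ctrl
for n in("side","scene"):
    c=ctrl.camera(n);W=pts(c);print(n,np.round(ang(c,W),4))
    m=((W[...,2]>.009)&(W[...,2]<.022)&(np.hypot(W[...,0]-.65,W[...,1]+.09)<.25)).astype(np.uint8)
    m=cv2.morphologyEx(m,cv2.MORPH_OPEN,np.ones((3,3)));k,l,s,_=cv2.connectedComponentsWithStats(m)
    B=W[l==1+np.argmax(s[1:,4])];print(cv2.minAreaRect(B[:,:2].astype(np.float32)*1000))
    hsv=cv2.cvtColor(c["pixels"],cv2.COLOR_RGB2HSV);A,p=axle();Q=(W-p)@A
    mm=(hsv[...,0]>8)&(hsv[...,0]<25)&(hsv[...,1]>120)&(np.abs(Q[...,0])<.015)&(np.hypot(Q[...,1],Q[...,2])<.11)
    print("valve",mm.sum(),Q[mm].mean(0))
    np.savez(n+"_f.npz",**c)
c=np.load("side_f.npz");cv2.imwrite("pics/f.png",cv2.resize(c["pixels"][130:280,260:370,::-1],None,fx=4,fy=4,interpolation=cv2.INTER_CUBIC))
```

```text
side [ 9.19300e-01 -1.00000e-03  3.00000e-03 -3.47332e+01  4.87000e+02]
((667.2818603515625, -85.48770141601562), (221.3373565673828, 252.8125457763672), 74.29495239257812)
valve 29 [-0.00179    -0.00114274  0.08786355]
scene [ 8.9030e-01  0.0000e+00  1.0000e-03 -3.4892e+01  3.8100e+02]
((664.0716552734375, -82.90400695800781), (222.32516479492188, 252.14476013183594), 74.48040008544922)
valve 16 [-0.0031517   0.00042389  0.08622264]
```

View pics/f.png

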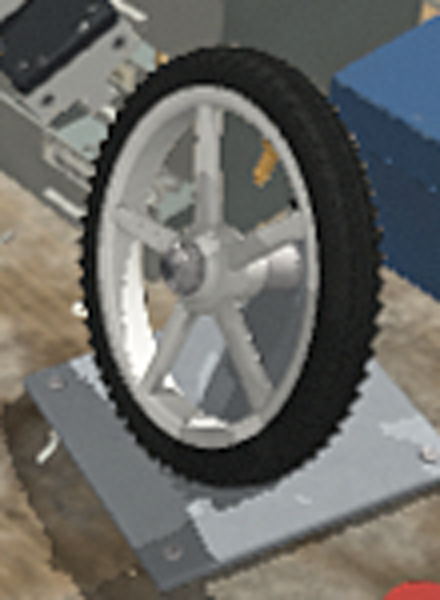

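```bash
python3 -c "
from station import ctrl
print(ctrl.get_obs()['force'],ctrl.hand_in())"
```

```text
the job is handed in; nothing more can be done
[ 0.53258757 -1.02735935  0.20100446] None
```

The wheel's valve is at the top, and I have handed the job in; no verdict was reported. I put the closed fingertips between spoke_1 and spoke_2 and pushed spoke_2 clockwise over the top, turning the wheel about 175°. I then drew the fingers straight back out.

**Valve:** the spoke fits in the side and scene views put it about 1.2° clockwise of top. The valve's own pixels put it within about 1° of top in both views. The limit is 5°.

**Stand:** in both views the base plate is within about 1 mm of where it was at the start.

**Tools:** I did not re-measure the gauge, spanner, oil can or hemp reel. The arm was never near them, and those visible in the later pictures looked unmoved.

**Contact:** the forces I read during the push reached about 7 N at the tool, between moves. At hand-in the arm was well clear of the wheel, and the reading of about 1 N was sensor noise.

**Disagreements:** while the fingers were still in the wheel, the wrist and side views differed by up to 2°. They agreed once the arm was out of the way.

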